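Bring the bottle lamp up on the variable transformer

ROBOT

A 6-joint arm with a two-finger parallel gripper is mounted at the origin on the work surface. World frame = base frame: x ahead of the robot, y to its left, z up, the work surface at z = 0. Lengths are in m, angles in rad, forces in N, time in s.
With the tool pointing down it reaches from about 0.35 to 0.775 m from the base axis. Payload 7.3 kg.
Tool frame: the origin (TCP) lies at the very end of the fingers, on their centre line; the grasp point (between the pads) lies 19 mm behind it; z points along the fingers, y is the line along which they close (so a half turn about z gives the same grasp; the last joint's range is limited). The gripper opens to 92 mm and grips with 3 to 60 N. Pads are 19 mm wide; open, the fingers measure 130 mm over their backs; the gripper's body (75 mm by 190 mm) begins 47 mm behind the grasp point.
Start: joints at [-1.462, 0.342, 1.524, -0, 1.275, -0.146], TCP at [0.132, -0.508, 0.227] pointing down, gripper open.
Joint ranges: [-2.53, 2.53], [-0.77, 2.02], [0.04, 2.7], [-1, 4.14], [0.28, 2.66], [-3.11, 3.11]. Speed limits (rad/s): [2.57, 2.57, 3.14, 3.14, 3.14, 3.14].

INTERFACE

Orientations are given as [roll, pitch, yaw] about the fixed x, y, z axes, in that order (R = Rz(yaw) Ry(pitch) Rx(roll)).
In Python, from cell import robot gives the robot as it stands.
- The arm moves only by the tool apply_moves, never from a script. Its argument "motion" is text: rows parted by semicolons, each of 7 numbers parted by spaces: the opening in per cent of the stroke, from 0 (shut) to 100 (fully open), then the shift along the tool's x, y, z in cm, then the turn, a rotation vector about the tool's x, y, z in rad. A call has 1 to 20 rows; each row shifts and turns the commanded pose from where the row before left it, along the tool's axes as they then stand; what a row does not reach is not made up. A row lasts 1/8 s, in which the tool goes at most 62.5 mm and 10.7 degrees, less where a joint would pass 70% of its speed; a pose out of reach is approached as far as the arm can. A call with a gripper value outside its range is refused whole. The fingers move at their own pace and stop on an object; "force" is the grip in N (left out, the last holds). Time passes only in rows, so rows that do not move let the fingers close. It gives the time, the measured TCP pose, the force, the opening and the grip force at its end, in the units of the state.
- robot.observe(): the state, without advancing time (a new reading comes with each control period).
- robot.read_camera(name): name is "side" or "top" or "wrist"; returns a dict with "img" (384x512x3 uint8, red, green, blue), "fovy" (degrees; the focal length in pixels is half the picture's height over the tangent of half this angle, whatever the lens; pixels are square), "cx", "cy" (the principal point, pixels), "R" (3x3) and "t" (3): a world point X has camera coordinates R X + t; the wrist camera has in their place "hand_eye" (4x4, takes a point from camera to tool coordinates, whose origin is the TCP and whose axes are the flange's). Camera axes: x right, y down, z forward; pixel columns grow to the right and rows downward; lengths in m; the calibration is good to about 2 mm. A picture is of the moment at which its call begins: read the wrist's pose just before it. There is no depth.
- robot.hand_in(): hands the job in; it is judged then, once.
Trained networks look in a picture, given as the dict that the camera call returned (one of the last four; its "shot" number tells which), for a name from the list of things; names that differ only in an ending like _2 or _b are one class to them, and where a whole thing is asked for, a point or a joint stands for the part that bears it (a point fixed in the world has none). Each returns a list of dicts, best first, with "score" (0 to 1); they miss things now and then, are a little off and sometimes report something else, mostly with a low value. They report only what shows in the picture. A call takes as long as a camera call.
- robot.search_frame(target, picture): "centre" ([x, y, z] in m, in world coordinates, good to about 4 mm: the middle of the surface that is visible of it).
- robot.trace(target, picture): "pixels" (384x512 bool, what is visible of it).
The state is a dict: "time": time; "qpos": joint angles; "qvel": joint speeds; "joint_efforts": joint torques, N m; "tool_pos": TCP position; "tool_rot": TCP orientation; "contact_force": force on the tool from outside, world axes, zero at the start; "torque": the same for the moment, N m; "opening": finger opening in m; "grip_force": force on a finger pad.
Only numpy, scipy, OpenCV 4.12 (cv2) and the standard library are available. Lean on these libraries where they do the work, as an engineer would, in place of code of your own. Each camera call takes 0.05 s, during which the arm holds its last target. There are 200 camera calls.

TASK

The bottle lamp is to be brought up softly on the bench's variable transformer. Press the green end of the rocker switch on its top fully down to switch it on, then, lightly with a fingertip against the side of the dial's black grip bar, push the dial round clockwise until its white index line stands in line with the red marker on the scale, without running past it. Only touch and push: do not pinch the dial, do not shove or lift the transformer, leave the red marker and everything standing around alone, and finish with the hand clear.

Things in the scene. Friction and masses are not known exactly. Their poses are not given: they have to be found in the camera images.
- variac: Variable transformer: heavy (6 kg) grey steel case, 230 (x) by 200 (y) mm, loose on rubber feet; black front panel on its -x face. Origin: centre of its underside at bench level, z up. Flat top 125 mm up; on it the aluminium scale plate (radius 76 mm, top at 127, black lines each 10 deg) round the dial axis at x +25, y 0 mm, and the rocker switch at x -86, y -45 mm.
- dial: Black dial on a vertical axis through its origin (underside of its skirt, 128 mm above the bench); x axis points along the white index line. Skirt: radius 52 mm, upper face 8 mm above the origin. Turns 320 deg between stops with even friction, 0.12 N m (4 N at 30 mm), and stays where left. Starts near its low end; up is clockwise seen from above. Keep contact force on it below 25 N.
- bar_top (a point): Centre of the top of the dial's grip bar, on the dial axis, 34 mm above the dial's origin. The bar is straight, lies along the dial's x axis, 80 mm long, 16 mm thick, and stands 26 mm high on the skirt; a round hub of radius 19 mm, equally high, is in its middle. The white line is on the top of the bar's +x half only, down that end and over the skirt to its rim.
- index (a point): The outer end of the dial's white index line, 53 mm from the dial axis, 6 mm above the dial's origin.
- marker: Red set marker: a stiff narrow tab, 4.5 mm wide with a 12 mm wide outer lug, lying radially over the scale plate from 54 to 79 mm from the dial axis, at most 7 mm above the plate. Leave it as set. Origin on the dial axis; x axis outward along the tab, z up. At the start it stands 1.1 to 2.9 rad clockwise of the index.
- marker_tip (a point): The inner tip of the red marker, 53 mm from the dial axis, at the height of index (axes as marker): the two points meet when the index is in line.
- rocker (a joint): Rocker switch on the case's top near its front right corner, rad: 0 = off (green end raised, grey end level), 0.36 = fully on (green end level). It stays where it is left; about 2.5 N on the outer end of the green face moves it.
- rocker_on (a point): On the rocker's green face (26 by 26 mm), 18 mm from the pivot. The pivot lies along the variac's x, 134 mm above the bench; the green end points along the variac's -y. Off, this point is 6 mm and the face's outer edge 9 mm higher than the pivot; fully on, the whole green face is level, 134 mm above the bench. The bezel round the switch is 130 mm high.
- fuse_tin: Bystander: the loose tin with the blue lid on the case's top, 29 mm tall, radius 22 mm; origin centre of its underside.
- bottle_lamp: Bystander: the lamp made from a green glass bottle on a round wooden foot (radius 58 mm), 285 mm tall; origin centre of its underside.
- cut_bottle: Bystander: open cut-off green bottle, radius 37 mm, 115 mm tall; origin centre of its underside.
- jar: Bystander: closed glass jar, radius 36 mm, 100 mm tall; origin centre of its underside.
- pliers: Bystander: red-handled pliers lying flat, about 150 mm long along its x; origin at bench level under the joint.
- battery_hub: Bystander: black and orange battery with its hub on top, 75 by 115 by 61 mm; origin centre of its underside.

How it is judged:
On the way, in this order (a step that is already met when the one before it is completed fails the run):
1. the rocker switch is on, its green end pressed down (value of joint rocker above 0.28 rad), for 0.1 s.
2. the dial is then turned until its index line meets the red marker (distance between index and marker_tip below 0.004 m), for 0.2 s.
At the end, for the whole second after the job is handed in: The rocker is on (past 0.28 of 0.36 rad), the outer end of the index line is within 4 mm (about 4 degrees) of the red marker's tip, the dial at rest, and transformer and marker within 20 mm of where they stood, the transformer upright (distance between index and marker_tip below 0.004 m and value of joint rocker above 0.28 rad and angular speed of dial below 0.05 rad/s and distance of each of variac, marker_tip from where it was at the start of the episode below 0.02 m and angle between variac's own z axis and vertical below 0.05 rad); the robot touches nothing.
It fails at once if the index runs past the red marker by more than 6.5 mm (7 degrees) (y of index in the frame of marker_tip below -0.0065 m and x of index in the frame of marker_tip above -0.053 m).
It fails at once if the dial is pinched or forced (over 25 N of finger contact) (contact force between the fingers and dial above 25 N).
It fails at once if the transformer is shoved, lifted or tipped (distance of variac from where it was at the start of the episode above 0.02 m or height (world z) of variac above 0.008 m or angle between variac's own z axis and vertical above 0.08 rad).
It fails at once if the red marker is displaced (distance of marker_tip from where it was at the start of the episode above 0.02 m).
It fails at once if a thing standing around (tin, lamp, cut bottle, jar, pliers, battery hub) is displaced by more than 30 mm or lifted (distance of any of fuse_tin, bottle_lamp, cut_bottle, jar, pliers, battery_hub from where it was at the start of the episode above 0.03 m).
It also fails if it takes over 64 s, if anything falls off the work surface, if the arm or the gripper's body presses on something with over 40 N, if the wrist force passes 120 N, or if a joint passes its speed limit or range.

## Working session

There is one attempt and no reset: what is moved stays moved. The work goes in short steps, Python scripts to look and compute and a tool call to move; the robot and the scene stay as the last step left them, time stands still between calls to the robot, and variables do not carry over. Pictures are saved under pics/ and viewed, at most 10 in all, crops included, and the job is handed in when it is done.

Besides the shell and the picture viewer there is one more tool, called by a JSON object that holds its "fn" and its "kwargs". apply_moves: Moves the arm, as the interface text tells. Its arguments: {"type":"object","properties":{"motion":{"type":"string"},"force":{"type":"number"}},"required":["motion"]}

```bash
mkdir -p pics; cat > h.py <<'E'
import numpy as np, cv2
from scipy.spatial.transform import Rotation as Ro
from cell import robot
def cam(p, st=None):
    f=192/np.tan(np.radians(p["fovy"])/2)
    if "R" in p: R,t=np.array(p["R"]),np.array(p["t"])
    else:
        T=np.eye(4); T[:3,:3]=Ro.from_euler('xyz',st["tool_rot"]).as_matrix(); T[:3,3]=st["tool_pos"]
        M=np.linalg.inv(T@np.array(p["hand_eye"])); R,t=M[:3,:3],M[:3,3]
    return f,p["cx"],p["cy"],R,t
def proj(c,X):
    f,cx,cy,R,t=c; Y=np.atleast_2d(X)@R.T+t
    return np.c_[cx+f*Y[:,0]/Y[:,2],cy+f*Y[:,1]/Y[:,2]]
def toplane(c,uv,z):
    f,cx,cy,R,t=c; uv=np.atleast_2d(uv)
    d=np.c_[(uv[:,0]-cx)/f,(uv[:,1]-cy)/f,np.ones(len(uv))]@R; o=-R.T@t
    return o+d*((z-o[2])/d[:,2])[:,None]
def save(p,n,s=1.5): cv2.imwrite(f"pics/{n}.png",cv2.resize(p["img"][:,:,::-1],None,fx=s,fy=s,interpolation=cv2.INTER_CUBIC))
E
python3 - <<'E'
from h import *
print(robot.observe())
for n in("top","side"):
    p=robot.read_camera(n); save(p,n)
    print(n,p["fovy"])
    for k in["variac","dial","marker","rocker","fuse_tin","bottle_lamp","cut_bottle","jar","battery_hub"]:
        print(k,[(np.round(r["centre"],3),round(r["score"],2)) for r in robot.search_frame(k,p)[:2]])
E
```

```text
{'time': 0.0, 'qpos': array([-1.46199352e+00,  3.42686900e-01,  1.52502741e+00, -6.19274217e-06,
        1.27541054e+00, -1.46010580e-01]), 'qvel': array([-1.88939990e-03, -1.46396668e-03, -7.92498570e-05, -3.21339952e-04,
        7.27913476e-04, -5.90811328e-04]), 'joint_efforts': array([ 1.71470623e-03, -4.31238556e+01, -2.44221443e+01,  7.20063108e-02,
        5.60368190e-02, -1.16550486e-04]), 'tool_pos': array([ 0.13230263, -0.50762565,  0.22605994]), 'tool_rot': array([-3.14007589e+00, -2.17064674e-04,  2.54815028e-01]), 'contact_force': array([-0.71779553,  0.25114352,  0.46138691]), 'torque': array([ 0.01334693, -0.03430267,  0.00748341]), 'grip_force': 0.0, 'opening': 0.09155157115591463}
top 49.68643026037599
variac [(array([0.583, 0.112, 0.126]), 0.76)]
dial [(array([0.608, 0.128, 0.136]), 0.79), (array([0.524, 0.043, 0.135]), 0.17)]
marker [(array([0.582, 0.112, 0.126]), 0.34)]
rocker [(array([0.522, 0.047, 0.136]), 0.86)]
fuse_tin [(array([0.484, 0.143, 0.151]), 0.75)]
bottle_lamp [(array([0.479, 0.249, 0.166]), 0.78), (array([0.609, 0.124, 0.134]), 0.44)]
cut_bottle [(array([ 0.698, -0.013,  0.064]), 0.61)]
jar [(array([0.619, 0.278, 0.101]), 0.67)]
battery_hub [(array([0.756, 0.177, 0.055]), 0.97), (array([0.523, 0.042, 0.134]), 0.51)]
side 42.78406052106573
variac [(array([0.626, 0.165, 0.122]), 0.87)]
dial [(array([0.624, 0.139, 0.135]), 0.91)]
marker []
rocker [(array([0.526, 0.046, 0.133]), 0.68), (array([0.491, 0.15 , 0.152]), 0.37)]
fuse_tin [(array([0.493, 0.153, 0.156]), 0.64)]
bottle_lamp [(array([0.502, 0.292, 0.121]), 0.63), (array([0.621, 0.148, 0.137]), 0.31)]
cut_bottle [(array([ 0.692, -0.017,  0.096]), 0.69)]
jar [(array([0.637, 0.312, 0.077]), 0.92)]
battery_hub [(array([0.765, 0.205, 0.055]), 0.62)]
```

View pics/top.png

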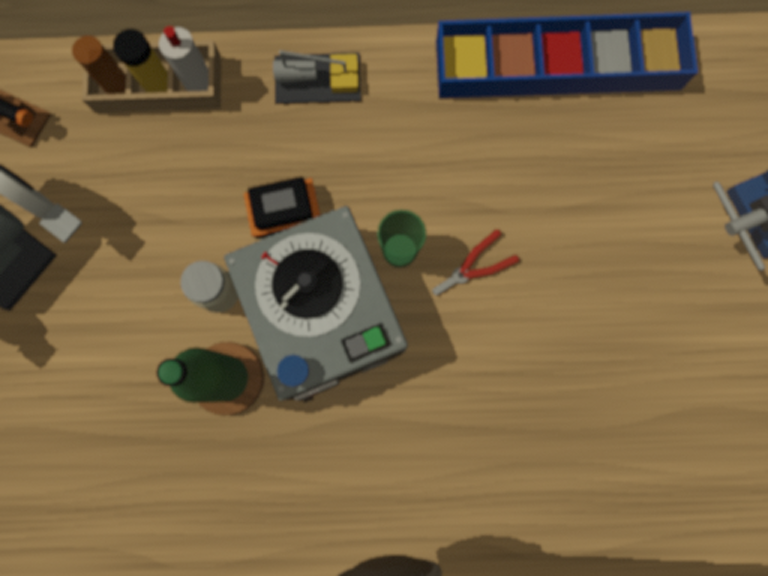

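View pics/side.png

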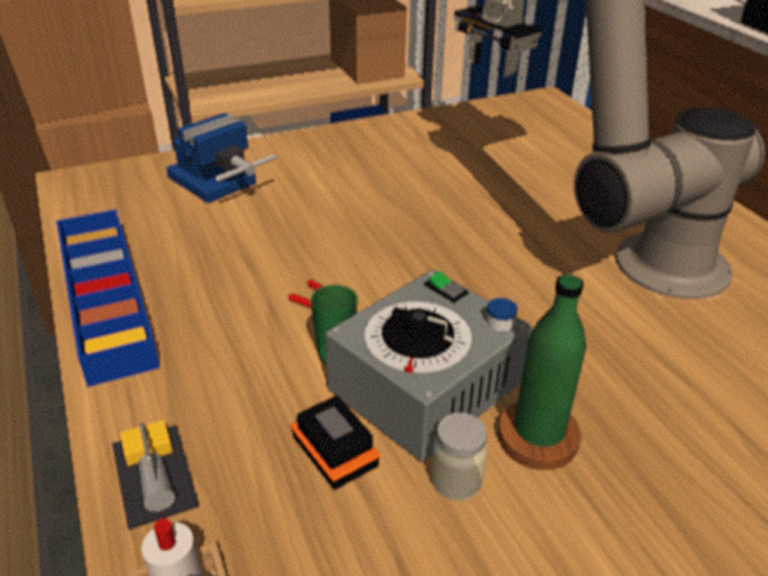

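The top view shows the dial at (205,189), its index pointing down-left, the marker up-left and the rocker at (244,228), all in native pixels. The dial needs to turn about 80° clockwise. Next I'll move over it with the fingers shut for a close look.

{"fn": "apply_moves", "kwargs": {"motion": "0 3.8 -3.15 -0.85 0 0 0;0 3.8 -3.15 -0.85 0 0 0;0 3.8 -3.15 -0.85 0 0 0;0 3.8 -3.15 -0.85 0 0 0;0 3.8 -3.15 -0.85 0 0 0;0 3.8 -3.15 -0.85 0 0 0;0 3.8 -3.15 -0.85 0 0 0;0 3.8 -3.15 -0.85 0 0 0;0 3.8 -3.15 -0.85 0 0 0;0 3.8 -3.15 -0.85 0 0 0;0 3.8 -3.15 -0.85 0 0 0;0 3.8 -3.15 -0.85 0 0 0;0 3.8 -3.15 -0.85 0 0 0;0 3.8 -3.15 -0.85 0 0 0;0 0 0 0 0 0 0;0 0 0 0 0 0 0;0 0 0 0 0 0 0"}}

```text
time: 3.12
tool_pos: [0.5355, 0.0518, 0.3457]
tool_rot: [3.141, 0.0, 0.253]
contact_force: [-0.6, -0.1, 0.5]
opening: 0.0003
grip_force: 0.0
```

```bash
python3 - <<'E'
from h import *
st=robot.observe(); p=robot.read_camera("wrist"); save(p,"w1")
np.savez("w1",img=p["img"],**{k:p[k] for k in("fovy","cx","cy","hand_eye")},pos=st["tool_pos"],rot=st["tool_rot"])
print(st["tool_pos"],st["tool_rot"],st["qpos"],st["opening"],st["contact_force"]); print(np.round(p["hand_eye"],3))
for k in["dial","marker","rocker","fuse_tin"]:
    print(k,[(np.round(r["centre"],3),round(r["score"],2)) for r in robot.search_frame(k,p)[:2]])
E
```

```text
[0.53549348 0.05182885 0.3456972 ] [3.14129660e+00 3.98738744e-04 2.53443525e-01] [-4.57645088e-02  3.06037036e-01  1.25239023e+00 -4.00461668e-04
  1.58345915e+00  1.27158322e+00] 0.00026942434902802197 [-0.61122267 -0.13634213  0.53293301]
[[ 0.001 -0.954 -0.299  0.08 ]
 [ 1.     0.001  0.     0.001]
 [ 0.    -0.299  0.954 -0.156]
 [ 0.     0.     0.     1.   ]]
dial [(array([0.613, 0.126, 0.139]), 0.63)]
marker [(array([0.65 , 0.189, 0.13 ]), 0.5)]
rocker [(array([0.526, 0.044, 0.138]), 0.89)]
fuse_tin []
```

View pics/w1.png

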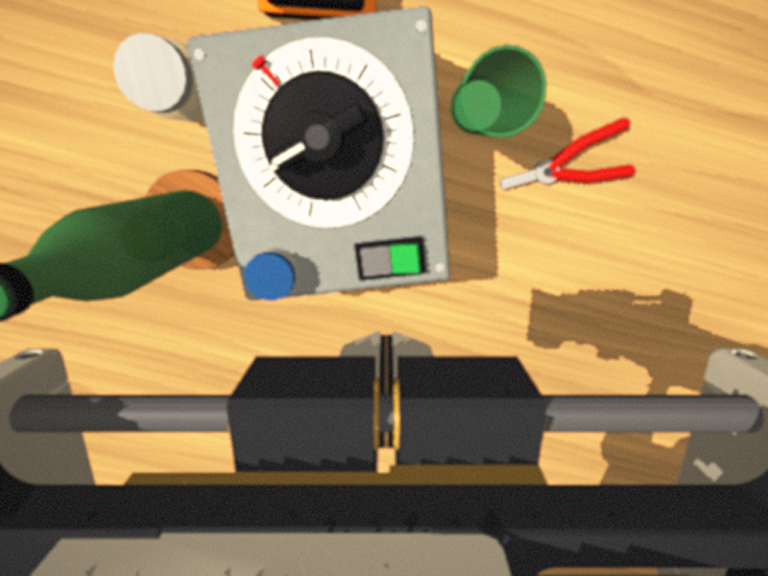

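Wrist view at 1.5x scale: the dial centre is about (318,135), the index end about (272,166), the marker tip about (278,82) and the green face about (406,258). Now I'll measure them properly.

```bash
cat > m.py <<'E'
from h import *
from scipy.optimize import least_squares
def measure(p,st,c0,verbose=1):
    c=cam(p,st); img=p["img"].astype(int); r,g,b=img[...,0],img[...,1],img[...,2]
    v,u=np.mgrid[:384,:512]; uv=np.c_[u.ravel(),v.ravel()]
    P=toplane(c,uv,.127)[:,:2]; d=np.hypot(*(P-c0).T).reshape(384,512)
    white=(np.minimum(np.minimum(r,g),b)>190)&(d<.095)
    # plate: hull of largest white comp
    n,l,s,_=cv2.connectedComponentsWithStats(white.astype(np.uint8)); k=1+np.argmax(s[1:,4])
    cs,_=cv2.findContours((l==k).astype(np.uint8),cv2.RETR_EXTERNAL,cv2.CHAIN_APPROX_NONE)
    h=cv2.convexHull(max(cs,key=len))[:,0].astype(float)
    Q=toplane(c,h,.127)[:,:2]
    f=least_squares(lambda x:np.hypot(Q[:,0]-x[0],Q[:,1]-x[1])-x[2],[*c0,.076],loss='soft_l1',f_scale=.001).x
    C=f[:2]
    # index: bright pixels on skirt/bar top
    A=toplane(c,uv,.162)[:,:2]-C; ra=np.hypot(*A.T).reshape(384,512)
    B=toplane(c,uv,.136)[:,:2]-C; rb=np.hypot(*B.T).reshape(384,512)
    w=(np.minimum(np.minimum(r,g),b)>140)
    bar=w&(ra<.037)&(ra>.018); sk=w&(rb<.0505)&(rb>.043)
    ab=np.median(np.degrees(np.arctan2(*A[bar.ravel()].T[::-1]))) if bar.any() else None
    asx=np.degrees(np.arctan2(*B[sk.ravel()].T[::-1]))
    red=(r>130)&(r>2*g)&(r>2*b)
    M=toplane(c,uv,.132)[:,:2]-C; rm=np.hypot(*M.T).reshape(384,512)
    mm=red&(rm<.085)&(rm>.05)
    am=np.degrees(np.arctan2(*M[mm.ravel()].T[::-1]))
    gr=(g>100)&(g>1.8*r)&(g>1.5*b)
    return dict(C=C,rad=f[2],bar=(ab,bar.sum()),skirt=(np.median(asx) if len(asx) else None,len(asx)),mark=(np.median(am) if len(am) else None,len(am),rm[mm].min() if mm.any() else None)),gr,c
E
python3 - <<'E'
from m import *
z=np.load("w1.npz"); p=dict(z); p["cx"]=float(p["cx"]);st=dict(tool_pos=z["pos"],tool_rot=z["rot"])
m,gr,c=measure(p,st,np.array([.611,.127])); print(m)
n,l,s,ce=cv2.connectedComponentsWithStats(gr.astype(np.uint8))
for k in range(1,n):
    if s[k,4]>50:
        print(ce[k],s[k],toplane(c,ce[k],.139)) 
        if 150<s[k,0]+0 and s[k,1]>140:
            q=np.argwhere(l==k)[:,::-1].astype(np.float32); print("corners",toplane(c,cv2.boxPoints(cv2.minAreaRect(q)),.139).round(4))
t=robot.read_camera("top"); print(measure(t,None,np.array([.611,.127]))[0])
E
```

```text
{'C': array([0.61036175, 0.12580266]), 'rad': np.float64(0.07608359439732257), 'bar': (np.float64(132.9479303493806), np.int64(86)), 'skirt': (np.float64(127.12929710062463), 92), 'mark': (np.float64(54.38657560515869), 91, np.float64(0.053206089848965445))}
[326.92139738  73.12227074] [ 302   53   59   37 1145] [[ 0.6654439  -0.00215403  0.139     ]]
[269.52116402 172.18518519] [260 162  20  21 378] [[0.5291844  0.03239082 0.139     ]]
corners [[0.5394 0.0483 0.139 ]
 [0.5457 0.0239 0.139 ]
 [0.5192 0.0163 0.139 ]
 [0.5127 0.0413 0.139 ]]
[  1.45454545 200.39393939] [  0 191   5  19  66] [[0.39716566 0.3807331  0.139     ]]Traceback (most recent call last):
  File "<stdin>", line 10, in <module>
  File "m.py", line 9, in measure
    n,l,s,_=cv2.connectedComponentsWithStats(white.astype(np.uint8)); k=1+np.argmax(s[1:,4])
                                                                          ~~~~~~~~~^^^^^^^^^
    return _wrapfunc(a, 'argmax', axis=axis, out=out, **kwds)
    return bound(*args, **kwds)
ValueError: attempt to get argmax of an empty sequence
```

{"fn": "apply_moves", "kwargs": {"motion": "0 -1.05 2.7 4.8 0 0 0;0 0 0 4.8 0 0 0;0 0 0 4.8 0 0 0;0 0 0 4.0 0 0 0;0 0 0 0.3 0 0 0;0 0 0 0.3 0 0 0;0 0 0 0.3 0 0 0;0 0 0 0.3 0 0 0;0 0 0 0.3 0 0 0;0 0 0 0.3 0 0 0;0 0 0 0.3 0 0 0;0 0 0 0.2 0 0 0;0 0 0 0.2 0 0 0;0 0 0 0.2 0 0 0;0 0 0 0.2 0 0 0;0 0 0 0 0 0 0;0 0 0 0 0 0 0"}}

```text
time: 5.55
tool_pos: [0.533, 0.024, 0.1339]
tool_rot: [3.141, -0.001, 0.255]
contact_force: [-2.1, -1.5, 11.2]
opening: 0.0006
grip_force: 6.0
```

{"fn": "apply_moves", "kwargs": {"motion": "0 0 0 0.1 0 0 0;0 0 0 0 0 0 0;0 0 0 0 0 0 0"}}

```text
time: 5.92
tool_pos: [0.533, 0.024, 0.1338]
tool_rot: [3.141, -0.002, 0.255]
contact_force: [-4.1, -0.9, 18.2]
opening: 0.0006
grip_force: 9.2
```

{"fn": "apply_moves", "kwargs": {"motion": "0 0 0 -3 0 0 0;0 0 0 -4.8 0 0 0;0 -1.5 0 -4.8 0 0 0;0 -1.5 0 -4.8 0 0 0;0 0 0 -3 0 0 0;0 0 0 0 0 0 0;0 0 0 0 0 0 0;0 0 0 0 0 0 0"}}

```text
time: 6.92
tool_pos: [0.5031, 0.0167, 0.334]
tool_rot: [-3.14, 0.003, 0.255]
contact_force: [0.6, 0.3, -0.1]
opening: 0.0007
grip_force: 0.0
```

```bash
python3 - <<'E'
from m import *
st=robot.observe(); p=robot.read_camera("wrist")
m,gr,c=measure(p,st,np.array([.611,.127])); print(st["tool_pos"],m,st["qpos"])
C=m["C"]
# rectified view at z=.136, 0.25mm/px, up=+x left=+y
def rect(z,half=.1,n=400):
    a=np.linspace(half,-half,n); X,Y=np.meshgrid(a,a,indexing='ij')
    q=proj(c,np.c_[X.ravel()+C[0],Y.ravel()+C[1],np.full(n*n,z)]).astype(np.float32).reshape(n,n,2)
    return cv2.remap(p["img"],q[...,0],q[...,1],cv2.INTER_CUBIC)[:,:,::-1]
i=cam(p,st); q=proj(c,[[.5292,.0324,.136]])[0].astype(int)
crop=p["img"][max(q[1]-40,0):q[1]+40,q[0]-40:q[0]+40,::-1]
o=np.hstack([rect(.136),cv2.resize(crop,(400,400)) if crop.size else np.zeros((400,400,3),np.uint8)]); cv2.imwrite("pics/r1.png",o)
E
```

```text
[0.5031039  0.01666837 0.33402517] {'C': array([0.60995213, 0.1255213 ]), 'rad': np.float64(0.07553418870070835), 'bar': (np.float64(132.66690049913836), np.int64(96)), 'skirt': (np.float64(123.7749112830043), 97), 'mark': (np.float64(54.654405436373395), 78, np.float64(0.05268388144059429))} [-1.19319123e-01  2.41943775e-01  1.37046723e+00  1.17755374e-04
  1.53256054e+00  1.19650045e+00]
```

View pics/r1.png

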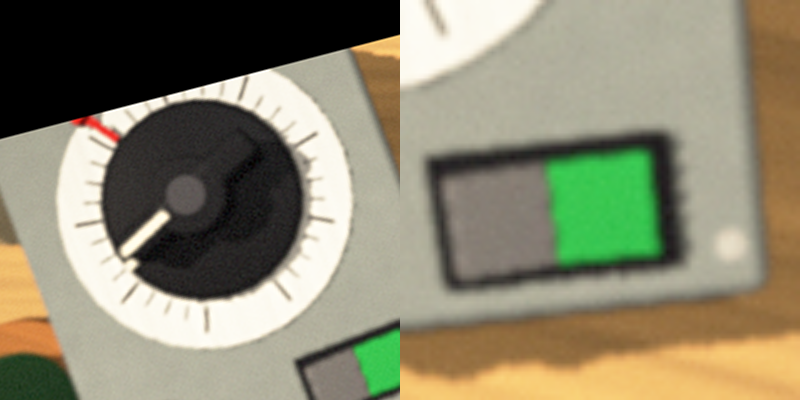

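Both marks are clear. The index is at 132.8° and the marker at 54.6°, so the dial needs about 78° clockwise. The green face now looks level. Next I'll take the finger round to the far half of the bar.

{"fn": "apply_moves", "kwargs": {"motion": "0 4.4 -1.7 0 0 0 0;0 4.4 -1.7 0 0 0 0;0 4.4 -1.65 0 0 0 0;0 4.35 -1.65 0 0 0 0;0 0 0 0 0 0 -0.172;0 0 0 0 0 0 -0.172;0 0 0 0 0 0 -0.172;0 0 0 0 0 0 -0.172;0 0 0 0 0 0 -0.172;0 0 0 0 0 0 -0.172;0 0 0 0 0 0 -0.172;0 0 0 0 0 0 -0.172;0 0 0 0 0 0 -0.172;0 0 0 0 0 0 -0.172;0 0 0 0 0 0 -0.172;0 0 0 0 0 0 -0.172;0 0 0 5 0 0 0;0 0 0 5 0 0 0;0 0 0 0 0 0 0;0 0 0 0 0 0 0"}}

```text
time: 9.48
tool_pos: [0.6575, 0.1256, 0.2375]
tool_rot: [3.14, 0.002, 2.319]
contact_force: [-0.0, 0.9, 0.8]
opening: 0.0003
grip_force: 0.0
```

```bash
python3 - <<'E'
from m import *
st=robot.observe(); p=robot.read_camera("wrist"); save(p,"w2")
C=np.array([.610,.1256]); y=st["tool_rot"][2]; d=C-st["tool_pos"][:2]
print(st["tool_pos"],np.degrees(y),st["opening"],"centre in tool xy mm",1e3*(d@[np.cos(y),np.sin(y)]),1e3*(d@[np.sin(y),-np.cos(y)]))
print(measure(p,st,C)[0])
E
```

```text
[0.65750775 0.12560345 0.2375172 ] 132.85704490022405 0.0003343351846272584 centre in tool xy mm 32.31088748169815 -34.828053276808674
{'C': array([0.61043455, 0.12655802]), 'rad': np.float64(0.07518651405937045), 'bar': (np.float64(133.54756977872574), np.int64(140)), 'skirt': (np.float64(131.96934929515723), 76), 'mark': (np.float64(55.02792420071629), 154, np.float64(0.05342974515159646))}
```

View pics/w2.png

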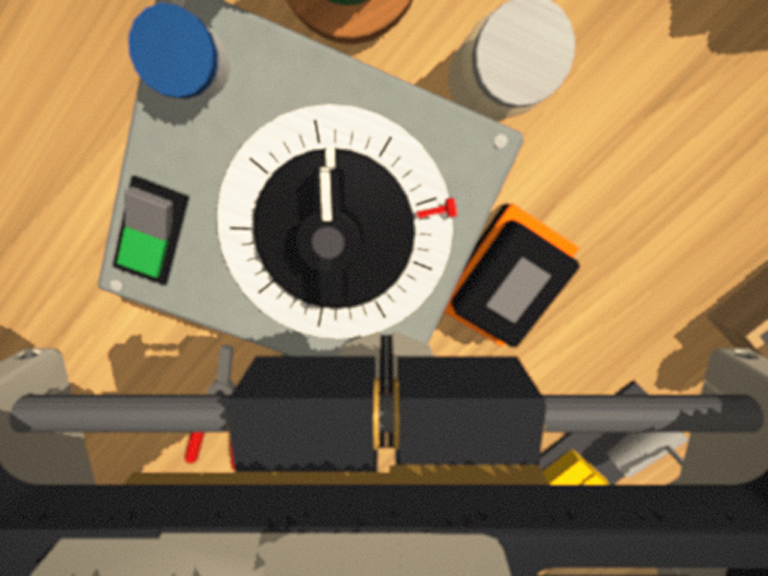

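{"fn": "apply_moves", "kwargs": {"motion": "0 0.1 0 4.5 0 0 0;0 0 0 3 0 0 0;0 0 0 1.2 0 0 0;0 0 0 0.5 0 0 0;0 0 0 0 0 0 0;0 0 0 0 0 0 0;0 0 0 0 0 0 0"}}

```text
time: 10.4
tool_pos: [0.6563, 0.1263, 0.1446]
tool_rot: [3.141, 0.001, 2.319]
contact_force: [-0.4, 0.1, 0.4]
opening: 0.0007
grip_force: 0.0
```

{"fn": "apply_moves", "kwargs": {"motion": "0 0 -0.3 0 0 0 0;0 0 -0.2 0 0 0 0;0 0 0 0 0 0 0;0 0 0 0 0 0 0;0 0 0 0 0 0 0"}}

```text
time: 11.02
tool_pos: [0.6523, 0.1229, 0.1437]
tool_rot: [-3.142, 0.0, 2.319]
contact_force: [0.2, 0.5, -0.4]
opening: 0.0001
grip_force: 0.0
```

```bash
python3 - <<'E'
from m import *
st=robot.observe(); p=robot.read_camera("wrist"); save(p,"w3")
C=np.array([.610,.126]); y=st["tool_rot"][2]; d=C-st["tool_pos"][:2]
print(st["tool_pos"],np.degrees(y),st["contact_force"],1e3*(d@[np.cos(y),np.sin(y)]),1e3*(d@[np.sin(y),-np.cos(y)]))
print(measure(p,st,C)[0])
E
```

```text
[0.65227955 0.12287307 0.14365908] 132.85871926917545 [ 0.15004377  0.48279556 -0.41778654] 31.05039859854901 -28.86539499383546
{'C': array([0.60979224, 0.12688411]), 'rad': np.float64(0.07430483967386668), 'bar': (np.float64(131.6915078747204), np.int64(454)), 'skirt': (np.float64(130.85829455078704), 310), 'mark': (np.float64(54.80562947234248), 377, np.float64(0.05323702455770249))}
```

View pics/w3.png

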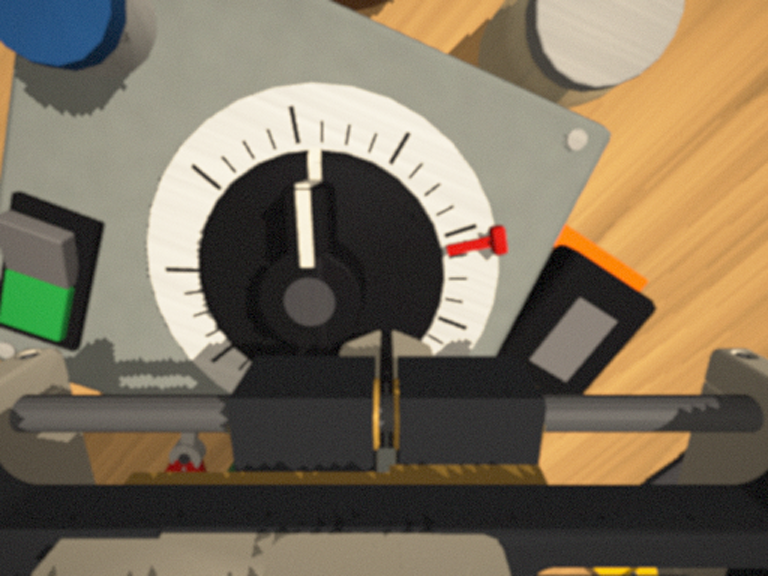

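{"fn": "apply_moves", "kwargs": {"motion": "0 -0.195 -0.224 0 0 0 0.07;0 -0.195 -0.224 0 0 0 0.07;0 -0.195 -0.224 0 0 0 0.07;0 -0.195 -0.224 0 0 0 0.07;0 -0.195 -0.224 0 0 0 0.07;0 -0.195 -0.224 0 0 0 0.07;0 -0.195 -0.224 0 0 0 0.07;0 0 0 0 0 0 0;0 0 0 0 0 0 0"}}

```text
time: 12.2
tool_pos: [0.6462, 0.1037, 0.1439]
tool_rot: [3.141, -0.0, 1.83]
contact_force: [1.8, 3.1, 0.4]
opening: 0.0007
grip_force: 1.3
```

```bash
cat > l.py <<'E'
from m import *
import sys
st=robot.observe(); p=robot.read_camera("wrist"); save(p,sys.argv[1])
C=np.array([.610,.126]); y=st["tool_rot"][2]; d=C-st["tool_pos"][:2]
print(st["tool_pos"],np.degrees(y),st["contact_force"],1e3*(d@[np.cos(y),np.sin(y)]),1e3*(d@[np.sin(y),-np.cos(y)]))
print(measure(p,st,C)[0])
E
python3 l.py w4
```

```text
[0.646177   0.10366583 0.14386923] 104.86516648359999 [1.78575024 3.12510142 0.41367342] 30.86772838532198 -29.236511572480527
{'C': array([0.61014995, 0.12681949]), 'rad': np.float64(0.07428450522611758), 'bar': (np.float64(-14.231351123432614), np.int64(761)), 'skirt': (np.float64(-21.171326088455526), 469), 'mark': (np.float64(54.62129213474016), 416, np.float64(0.05344064019192456))}
```

```bash
python3 - <<'E'
s=open('m.py').read()
s=s.replace("    bar=w&","    W=lambda Z:(lambda a:(a>30)&(a<150))(np.degrees(np.arctan2(Z[:,1],Z[:,0]))).reshape(384,512)\n    bar=W(A)&w&").replace("sk=w&","sk=W(B)&w&")
open('m.py','w').write(s)
E
python3 l.py w5
```

```text
[0.64611425 0.10367018 0.1438572 ] 104.85480705837344 [2.18397219 3.22079588 0.27895333] 30.84214971172606 -29.182555591532036
{'C': array([0.61025886, 0.12683751]), 'rad': np.float64(0.07436726113728674), 'bar': (np.float64(108.4420231274028), np.int64(365)), 'skirt': (np.float64(109.11166062067255), 148), 'mark': (np.float64(54.71411106248227), 415, np.float64(0.05350911146830225))}
```

View pics/w5.png

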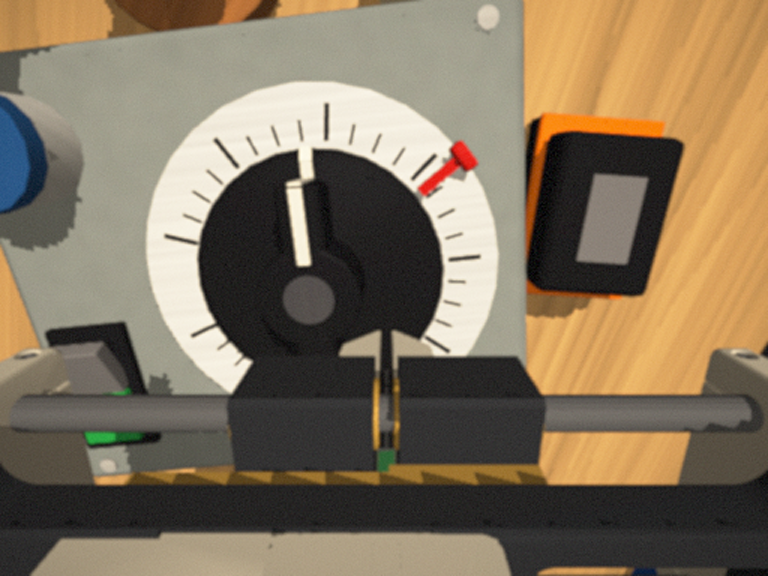

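The fitted index angle is now about 108.8° and the marker 54.7°. The dial is turning smoothly at about 4 N, so I'll go another 44° or so and look again.

{"fn": "apply_moves", "kwargs": {"motion": "0 -0.195 -0.224 0 0 0 0.07;0 -0.195 -0.224 0 0 0 0.07;0 -0.195 -0.224 0 0 0 0.07;0 -0.195 -0.224 0 0 0 0.07;0 -0.195 -0.224 0 0 0 0.07;0 -0.195 -0.224 0 0 0 0.07;0 -0.195 -0.224 0 0 0 0.07;0 -0.195 -0.224 0 0 0 0.07;0 -0.195 -0.224 0 0 0 0.07;0 -0.195 -0.224 0 0 0 0.07;0 -0.097 -0.112 0 0 0 0.035;0 0 0 0 0 0 0;0 0 0 0 0 0 0"}}

```text
time: 13.92
tool_pos: [0.6216, 0.0848, 0.1439]
tool_rot: [3.141, 0.0, 1.095]
contact_force: [2.5, -0.3, 1.4]
opening: 0.0005
grip_force: 1.5
```

```bash
python3 l.py w6
```

```text
[0.62160554 0.08482719 0.14385477] 62.72088032324604 [ 2.52106355 -0.29101269  1.37802955] 31.274629680745786 -29.1853806948234
{'C': array([0.60955641, 0.12794909]), 'rad': np.float64(0.07283727369880894), 'bar': (np.float64(64.18065902615822), np.int64(403)), 'skirt': (np.float64(104.13074959658655), 571), 'mark': (np.float64(52.73810156407502), 472, np.float64(0.052962399002779964))}
```

View pics/w6.png

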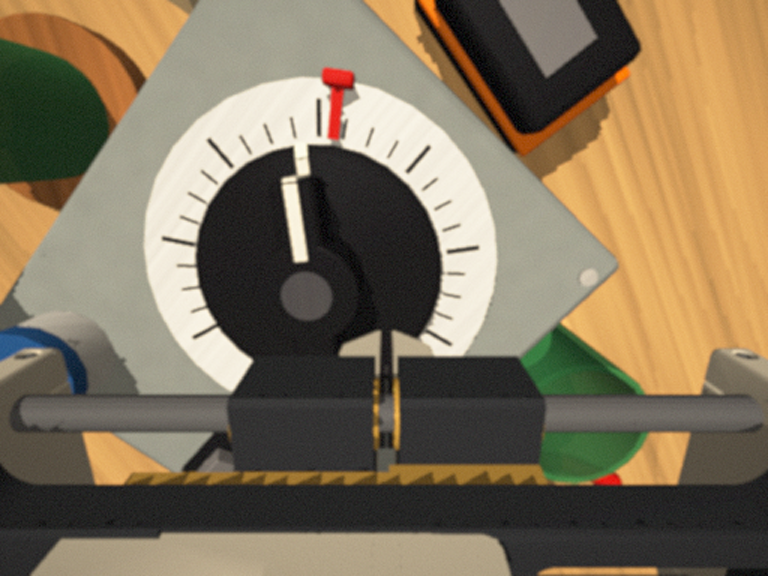

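At 1.5x scale the index end is at (300,146) and the marker tip at (334,138), roughly 15° to go. The plate fit is off because the marker cuts the rim, so I'll measure with the centre held fixed.

```bash
cat > k.py <<'E'
from m import *
import sys
st=robot.observe(); p=robot.read_camera("wrist"); save(p,sys.argv[1])
c=cam(p,st); img=p["img"].astype(int); r,g,b=img[...,0],img[...,1],img[...,2]; mn=img.min(2)
uv=np.argwhere(np.ones((384,512)))[:,::-1]
def polar(z,C):
    d=toplane(c,uv,z)[:,:2]-C; return np.hypot(*d.T).reshape(384,512),np.degrees(np.arctan2(d[:,1],d[:,0])).reshape(384,512)
# centre: edge of the dark skirt (r=52, z=.136) found along rays on the visible side
C=np.array([.6102,.1265]); gray=cv2.GaussianBlur(mn.astype(np.uint8),(3,3),0)
for _ in range(3):
    pts=[]
    for a in np.radians(np.arange(-10,140,3)+0.):
        rr=np.arange(.040,.064,.0002); X=np.c_[C[0]+rr*np.cos(a),C[1]+rr*np.sin(a),np.full(len(rr),.136)]
        q=proj(c,X).astype(np.float32); s=cv2.remap(gray,q[None,:,0],q[None,:,1],1)[0]
        if s[:15].max()<80 and (s>130).any(): pts.append(X[np.argmax(s>130),:2])
    pts=np.array(pts)
    f=least_squares(lambda x:np.hypot(*(pts-x[:2]).T)-x[2],[*C,.052],loss='soft_l1',f_scale=.0005).x; C=f[:2]
ok=lambda a:(a>35)&(a<80+40)
R,A=polar(.162,C); bar=ok(A)&(mn>140)&(R>.02)&(R<.038)
R,A2=polar(.136,C); sk=ok(A2)&(mn>140)&(R>.044)&(R<.050)
R,A3=polar(.131,C); mk=(r>110)&(r>2*g)&(r>2*b)&(R>.054)&(R<.070)
i,j,k=[np.median(x) for x in(A[bar],A2[sk],A3[mk])]
print("t",st["time"],"C",f,len(pts),"bar %.1f skirt %.1f mark %.1f"%(i,j,k),bar.sum(),sk.sum(),mk.sum(),"to go %.1f / %.1f"%(i-k,j-k),"yaw",np.degrees(st["tool_rot"][2]),st["contact_force"])
E
python3 k.py w7
```

```text
t 13.975 C [0.61192708 0.12684461 0.05001011] 45 bar 69.0 skirt 68.4 mark 55.0 348 113 227 to go 14.0 / 13.3 yaw 62.71129546816901 [ 2.68633169 -0.87026455  1.61965242]
```

{"fn": "apply_moves", "kwargs": {"motion": "0 -0.099 -0.110 0 0 0 0.035;0 -0.099 -0.110 0 0 0 0.035;0 -0.099 -0.110 0 0 0 0.035;0 -0.099 -0.110 0 0 0 0.035;0 0 0 0 0 0 0;0 0 0 0 0 0 0"}}

```text
time: 14.78
tool_pos: [0.6154, 0.0839, 0.1436]
tool_rot: [-3.141, 0.0, 0.954]
contact_force: [2.4, -0.9, 1.9]
opening: 0.0003
grip_force: 1.3
```

```bash
python3 k.py w8
```

```text
t 14.775 C [0.61206513 0.12662788 0.0500337 ] 46 bar 60.6 skirt 60.3 mark 55.1 351 113 229 to go 5.5 / 5.2 yaw 54.66100925757034 [ 2.44535317 -0.91598638  1.93561897]
```

{"fn": "apply_moves", "kwargs": {"motion": "0 -0.066 -0.073 0 0 0 0.0233;0 -0.066 -0.073 0 0 0 0.0233;0 -0.066 -0.073 0 0 0 0.0233;0 0 0 0 0 0 0;0 0 0 0 0 0 0"}}

```text
time: 15.45
tool_pos: [0.6125, 0.0836, 0.1436]
tool_rot: [-3.141, 0.0, 0.884]
contact_force: [2.0, -1.9, 1.6]
opening: 0.0003
grip_force: 1.3
```

```bash
python3 k.py w9
```

```text
t 15.45 C [0.61203862 0.12646737 0.0500966 ] 46 bar 56.8 skirt 56.2 mark 55.1 349 102 230 to go 1.7 / 1.1 yaw 50.65288597921046 [ 2.02459524 -1.8766408   1.64837362]
```

View pics/w9.png

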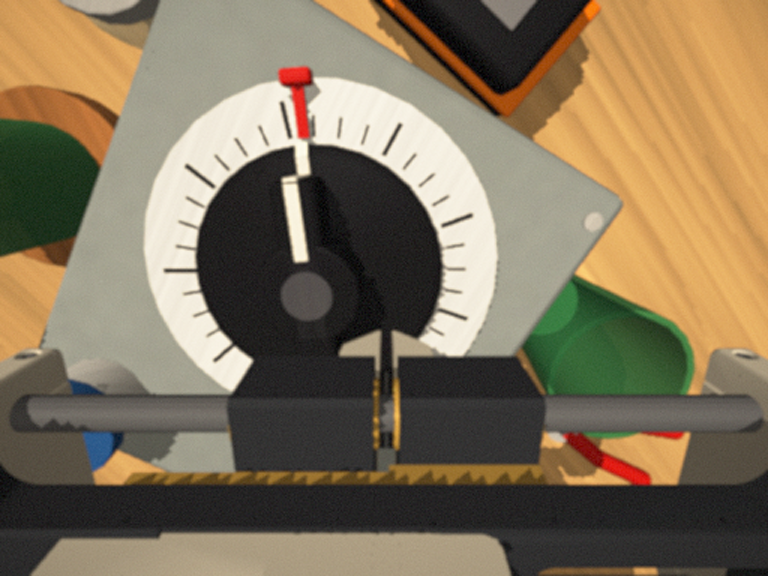

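The index end at (303,145) meets the marker tip at (304,138), within about a degree. I'll back the finger off and check from above.

{"fn": "apply_moves", "kwargs": {"motion": "0 0 0.3 0 0 0 0;0 0 0.6 0 0 0 0;0 0 0 -1 0 0 0;0 0 0 -4 0 0 0;0 0 0 -5 0 0 0;0 0 0 -5 0 0 0;0 0 0 0 0 0 0;0 0 0 0 0 0 0;0 0 0 0 0 0 0"}}

```text
time: 16.62
tool_pos: [0.619, 0.0779, 0.2921]
tool_rot: [-3.139, 0.002, 0.884]
contact_force: [-1.3, -0.7, -0.1]
opening: 0.0004
grip_force: 0.0
```

```bash
python3 k.py w10; python3 - <<'E'
from h import *
t=robot.read_camera("top"); im=t["img"][140:270,140:290,::-1]; w=cv2.imread("pics/w10.png")
cv2.imwrite("pics/f.png",np.hstack([cv2.resize(w,(420,315)),cv2.resize(im,(363,315),interpolation=2)]))
for k in("dial","rocker","marker"):print(k,[(np.round(r["centre"],3),round(r["score"],2)) for r in robot.search_frame(k,t)[:1]])
E
```

```text
t 16.625 C [0.61142252 0.12590543 0.05049721] 45 bar 56.5 skirt 55.8 mark 55.0 102 32 54 to go 1.5 / 0.9 yaw 50.64117854516581 [-1.25520118 -0.71419272 -0.07758244]
dial [(array([0.587, 0.098, 0.137]), 0.57)]
rocker []
marker [(array([0.736, 0.22 , 0.055]), 0.71)]
```

View pics/f.png

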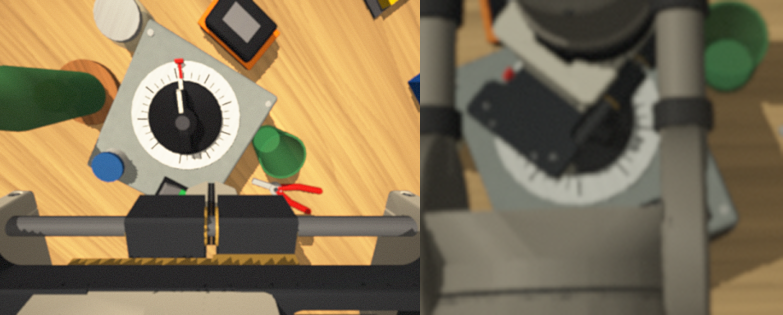

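The final view shows the index in line with the marker, about 1° short, with the hand clear and the bystanders where they stood. I'm handing in.

```bash
python3 -c "
from cell import robot
print(robot.hand_in())"
```

```text
the job is handed in; nothing more can be done
None
```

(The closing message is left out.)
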